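# Dry-fit a rim night latch across door and frame

## Task

Dry-fit the night latch on the door off-cut and the frame off-cut beside it. Set the mounting plate in the bored hole of the door, collar down and its long side pointing to the frame, then put the latch case squarely down over the plate, flat on the door, with its bolt reaching over to the frame. Lay the plywood packing piece flat in the frame's recess, and last of all set the keep squarely on top of the packing, its mouth over the end of the bolt.

Things in the scene. Friction and masses are not known exactly. Their poses are not given: they have to be found in the camera images.
- door_section: Door off-cut, fixed: mid-brown wooden block lying flat, in mm 120 (x) x 80 (y) x 44 high, with a round hole of 34 bored right through its middle. Origin: centre of the underside, z up, so the hole's mouth is at z = 44. Its x points roughly away from the robot. The frame off-cut stands 3 away along one long side: on its left in some starts, on its right in others.
- frame_section: Frame off-cut, fixed: pale wooden block lying flat, in mm 120 (x) x 56 (y) x 35 high, 9 lower than the door. In the middle of its top is a chiselled recess 65 (x) x 45 (y), 3 deep. Origin: centre of the underside, z up; recess floor at z = 32. Axes parallel to the door's, centres 71 apart.
- mounting_plate: Mounting plate, loose: steel plate, in mm 56 (x) x 36 (y) x 4 thick, with a round collar under its middle, 28 across, 5 deep, lower edge tapered to 21. Starts collar down. Origin: centre of the collar's underside, z up; the plate spans z = 5 to 9. Pinch it by its long edges, 36 apart. Seated, the collar is in the door's hole and the plate lies on the door.
- latch_case: Latch case, loose, about 0.35 kg: silver box, in mm 78 (x) x 56 (y) x 30 high; on top a brass knob 18 high, 24 across, and a small snib; a fixed brass bolt (20 wide, z = 6 to 18) stands out 22 at the +x end. A recess 62 x 42, 6 deep, below goes over the plate. Origin: centre of the box's underside, z up. Grip across y (56). Starts upright, bolt roughly towards the robot.
- bolt_tip (a point): Middle of the free end of the latch case's bolt: 61 mm along the case's +x from its origin, 12 mm above its underside.
- packing: Packing piece, loose: flat pale plywood piece, in mm 40 (x) x 60 (y) x 12 thick, with two small screw holes. Origin: centre of the underside, z up. Fits the frame's recess with 2.5 to spare all round, its 60 side along the recess's 65; lying there its top is level with the door's top.
- keep_box: Keep, loose: silver metal box, in mm 40 x 40 x 26 high, walls 4, open below and at the mouth on its +x side (inside 32 wide, 22 high), with a screw ear 4 thick at the foot of each y side, 60 long in all along y. Origin: centre of the underside, z up. Starts upright, mouth roughly towards the robot. Grip the 40 wide box across y, above the ears. It covers the packing edge to edge.
- keep_mouth (a point): Middle of the keep's open mouth: 20 mm along the keep's +x from its origin, 12 mm above its underside.

How it is judged:
By the outcome, as a careful person would: the job done as asked, in the order asked, and still so for the second after the job is handed in, with the robot touching nothing.
It also fails if it takes over 128 s, if anything falls off the work surface, if the arm or the gripper's body presses on something with over 40 N, if the wrist force passes 120 N, or if a joint passes its speed limit or range.

## Robot

A 7-joint arm with a two-finger parallel gripper is mounted at the origin on a cart in front of the work surface, level with it; the furniture and walls round the work are solid. World frame = base frame: x ahead of the robot, y to its left, z up, the work surface at z = 0. Lengths are in m, angles in rad, forces in N, time in s.
With the tool pointing down it reaches from about 0.375 to 0.925 m from the base axis. Payload 3.1 kg.
Tool frame: the origin (TCP) lies between the finger pads; the fingertips stand 19 mm ahead of it and the grasp point (between the pads) is the TCP; z points along the fingers, y is the line along which they close (so a half turn about z gives the same grasp; the last joint's range is limited). The gripper opens to 85 mm and grips with 20 to 120 N. Pads are 22 mm wide; open, the fingers measure 114 mm over their backs; the gripper's body (76 mm by 85 mm) begins 54 mm behind the grasp point. The pads swing forward as they close: fully open they stand 13 mm farther back than shut.
Start: joints at [1.213, 0.383, 0.044, 1.598, -0.018, 1.161, -0.05], TCP at [0.167, -0.628, 0.25] pointing down, gripper open.
Joint ranges: [-2.61, 2.61], [-0.41, 2.15], [-1.48, 1.57], [0, 2.5], [-1.57, 4.71], [0.05, 1.97], [-2.85, 2.85]. Speed limits (rad/s): [2.79, 2.79, 3.14, 3.14, 3.14, 3.14, 3.14].

## Interface

Orientations are given as a unit quaternion [x, y, z, w].
In Python, from bench import move_ptp, movel, move_j, move_gripper, pause, inverse_kinematics, read_camera, camera_params, MotionError, sign_off, look_for, tip_of, read_time_s, read_qpos, read_joint_vel, read_effort, read_eef_pos, read_tcp_rot, read_ft_force, read_ft_torque, read_finger_gap, read_grasp_force gives the robot as it stands. Calls block until the motion is done:
- move_ptp(position, orientation): joint-space move of the TCP to a pose.
- movel(position, orientation=None, speed=0.15): straight line of the TCP; orientation=None keeps the orientation; speed is the mean speed in m/s.
- move_j(angles): joint-space move.
- move_gripper(opening, effort=None): finger opening in m; effort is the grip in N (None keeps the last); returns when the fingers have stopped.
- pause(seconds).
- inverse_kinematics(position, orientation): joint angles nearest the present ones, or None.
- read_camera(name): name is "side" or "top"; returns the picture (420x560x3 uint8, red, green, blue); there is no depth.
- camera_params(name): a dict with "K" (3x3 intrinsics, pixels), "camera_from_world" (4x4, takes a point from world to camera coordinates). Camera axes: x right, y down, z forward; pixel columns grow to the right and rows downward; lengths in m; the calibration is good to about 2 mm. A picture is of the moment at which its call begins. camera_params takes no time and is no camera call.
A pose or a line that the arm cannot do raises MotionError and nothing moves.
- sign_off(): hands the job in; it is judged then, once.
Trained networks look in the newest picture that a camera, given by its name, has taken for a name from the list of things; names that differ only in an ending like _2 or _b are one class to them, and where a whole thing is asked for, a point or a joint stands for the part that bears it (a point fixed in the world has none). Each returns a list of dicts, best first, with "confidence" (0 to 1); they miss things now and then, are a little off and sometimes report something else, mostly with a low value. They report only what shows in the picture. A call takes as long as a camera call.
- look_for(camera, name): "at" ([column, row] in pixels, amid what is visible of it).
- tip_of(camera, name): "at" ([column, row] in pixels: a listed point, or the origin of a listed thing).
Readings, each from a call of its own:
- read_time_s(): time.
- read_qpos(): joint angles.
- read_joint_vel(): joint speeds.
- read_effort(): joint torques, N m.
- read_eef_pos(): TCP position.
- read_tcp_rot(): TCP orientation.
- read_ft_force(): force on the tool from outside, world axes, zero at the start.
- read_ft_torque(): the same for the moment, N m.
- read_finger_gap(): finger opening in m.
- read_grasp_force(): force on a finger pad.
Only numpy, scipy, OpenCV 4.12 (cv2) and the standard library are available. Lean on these libraries where they do the work, as an engineer would, in place of code of your own. Each camera call takes 0.05 s, during which the arm holds its last target. There are 200 camera calls.

## Working session

There is one attempt and no reset: what is moved stays moved. The work goes in short steps, each a Python script; the robot and the scene stay as the last script left them, time stands still between calls to the robot, and variables do not carry over. Pictures are saved under pics/ and viewed, at most 14 in all, crops included, and the job is handed in when it is done.

```bash
mkdir -p pics; ls
python3 - <<'E'
from bench import *
import cv2, numpy as np
print(read_time_s(), read_eef_pos(), read_tcp_rot())
for c in ["side","top"]:
    im=read_camera(c); cv2.imwrite(f"pics/{c}0.png",cv2.cvtColor(im,cv2.COLOR_RGB2BGR))
    p=camera_params(c); print(c,np.round(p["K"],1).tolist(),np.round(p["camera_from_world"],3).tolist())
    for n in ["door_section","frame_section","mounting_plate","latch_case","bolt_tip","packing","keep_box","keep_mouth"]:
        print(n,[(np.round(d["at"],1).tolist(),round(d["confidence"],2)) for d in tip_of(c,n)[:2]])
E
```

```text
pics
0.0 [ 0.16674449 -0.62732062  0.24885611] [ 9.91568357e-01  1.29577883e-01 -2.46740661e-04 -1.30589870e-03]
side [[448.5, 0.0, 278.8], [0.0, 448.5, 208.0], [0.0, 0.0, 1.0]] [[-0.824, -0.566, 0.012, 0.466], [-0.391, 0.553, -0.736, 0.187], [0.41, -0.611, -0.677, 0.89], [0.0, 0.0, 0.0, 1.0]]
door_section [([255.4, 215.6], 0.74)]
frame_section [([244.7, 238.2], 0.83), ([307.3, 309.7], 0.19)]
mounting_plate [([294.4, 257.3], 0.75)]
latch_case [([284.4, 300.0], 0.64)]
bolt_tip [([308.2, 308.4], 0.93)]
packing [([313.6, 227.7], 0.56)]
keep_box [([265.1, 155.1], 0.67)]
keep_mouth [([269.7, 153.8], 0.47)]
top [[495.7, 0.0, 278.7], [0.0, 495.7, 207.3], [0.0, 0.0, 1.0]] [[-0.002, -1.0, -0.019, 0.088], [-0.995, 0.004, -0.096, 0.514], [0.096, 0.019, -0.995, 1.149], [0.0, 0.0, 0.0, 1.0]]
door_section [([273.6, 190.6], 0.9)]
frame_section [([245.8, 197.0], 0.79)]
mounting_plate [([255.2, 245.3], 0.68)]
latch_case []
bolt_tip [([210.6, 287.5], 0.69)]
packing [([293.3, 244.0], 0.56)]
keep_box [([362.9, 142.7], 0.85), ([245.0, 197.5], 0.74)]
keep_mouth [([360.3, 147.9], 0.59)]
```

Run:
```python
import cv2
a=cv2.imread("pics/top0.png")[100:330,170:420]; cv2.imwrite("pics/top0c.png",cv2.resize(a,None,fx=2.6,fy=2.6,interpolation=cv2.INTER_CUBIC))
a=cv2.imread("pics/side0.png")[120:350,170:400]; cv2.imwrite("pics/side0c.png",cv2.resize(a,None,fx=2.6,fy=2.6,interpolation=cv2.INTER_CUBIC))
```

```text
(no output)
```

View pics/top0c.png

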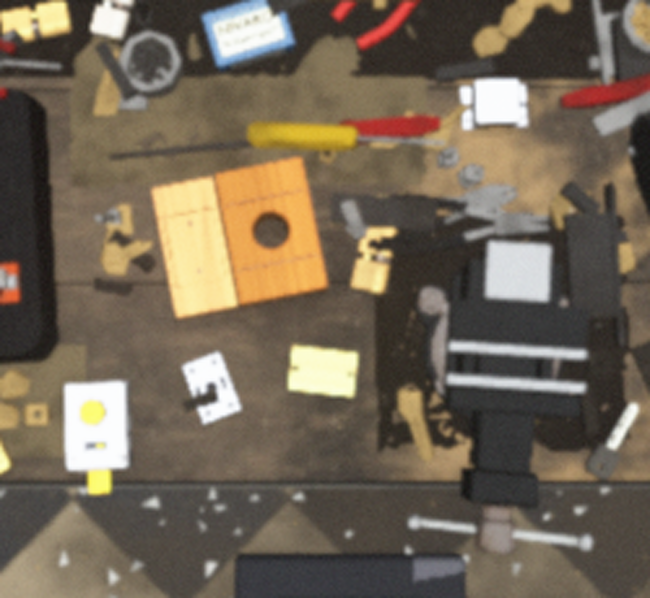

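View pics/side0c.png

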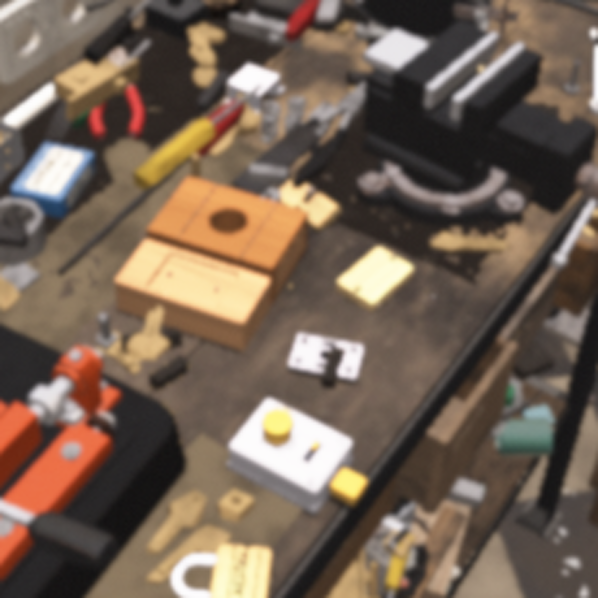

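The top view crop shows the frame on the door's left (world +y). The hole is at about (274,188) px, the plate at (251,249), the packing at (294,243), the case at (207,263) with its bolt towards the robot, and the keep at (362,140). I'll segment these and fit poses.

```bash
cat > vis.py <<'E'
from bench import *
import cv2, numpy as np
def grab(c,n=4): return np.mean([read_camera(c).astype(np.float32) for _ in range(n)],0)
def unproj(c,uv,z):
    p=camera_params(c);T=np.array(p["camera_from_world"]);K=np.array(p["K"])
    R,t=T[:3,:3],T[:3,3]; C=-R.T@t
    d=(R.T@np.linalg.inv(K)@np.c_[np.atleast_2d(uv),np.ones(len(np.atleast_2d(uv)))].T).T
    return (C+d*((z-C[2])/d[:,2])[:,None])[:,:2]
def proj(c,P):
    p=camera_params(c);T=np.array(p["camera_from_world"]);K=np.array(p["K"])
    q=(np.atleast_2d(P)@T[:3,:3].T+T[:3,3])@K.T
    return q[:,:2]/q[:,2:]
S=8
def rect(img,mask_fn,uv,z,c="top",r=45):
    """connected blob at uv -> metric rect (centre mm, size mm, yaw deg) on plane z"""
    u,v=map(int,uv); a=img[v-r:v+r,u-r:u+r]
    a=cv2.resize(a,None,fx=S,fy=S,interpolation=cv2.INTER_CUBIC)
    m=mask_fn(a).astype(np.uint8); m=cv2.morphologyEx(m,cv2.MORPH_OPEN,np.ones((13,13)))
    cs,_=cv2.findContours(m,cv2.RETR_EXTERNAL,cv2.CHAIN_APPROX_NONE)
    k=max(cs,key=lambda q:cv2.contourArea(q) if cv2.pointPolygonTest(cv2.convexHull(q),(r*S,r*S),False)>=0 else 0)[:,0]
    uvp=(k+.5)/S-.5+[u-r,v-r]
    w=unproj(c,uvp,z)*1e3
    (cx,cy),(sx,sy),an=cv2.minAreaRect(w.astype(np.float32))
    return np.round([cx,cy,sx,sy,an],1),m,k
E
python3 - <<'E'
from vis import *
im=grab("top"); np.save("top.npy",im); np.save("side.npy",grab("side"))
T=np.array(camera_params("top")["camera_from_world"]);print("C",-T[:3,:3].T@T[:3,3])
T=np.array(camera_params("side")["camera_from_world"]);print("Cs",-T[:3,:3].T@T[:3,3])
for p in [(251,249),(207,263),(294,243),(362,140),(274,188),(285,200),(246,197)]: print(p,im[p[1]-3:p[1]+4,p[0]-3:p[0]+4].mean((0,1)).round())
W=lambda t:(lambda a:a.min(2)>t)
tiles=[]
for n,p,z,f in [("plate",(251,249),.009,W(150)),("case",(207,263),.030,W(165)),("keep",(362,140),.026,W(170)),
  ("pack",(294,243),.012,lambda a:(a[...,0]>170)&(a[...,2]<190)),
  ("hole",(274,188),.044,lambda a:a[...,0]<140),
  ("block",(265,195),.044,lambda a:(a[...,0]>165)&(a[...,0]-a[...,2]>60))]:
    q,m,k=rect(im,f,p,z); print(n,q)
    a=cv2.resize(im[p[1]-45:p[1]+45,p[0]-45:p[0]+45],None,fx=S,fy=S,interpolation=cv2.INTER_CUBIC).clip(0,255).astype(np.uint8)[...,::-1].copy()
    cv2.polylines(a,[k.astype(np.int32)],True,(255,0,255),3); tiles.append(cv2.resize(a,(266,266)))
cv2.imwrite("pics/seg.png",np.vstack([np.hstack(tiles[:3]),np.hstack(tiles[3:])]))
E
```

```text
C [0.40168299 0.06520256 1.1943894 ]
Cs [0.09263576 0.70479095 0.73423399]
(251, 249) [168. 168. 169.]
(207, 263) [250. 250. 210.]
(294, 243) [252. 252. 209.]
(362, 140) [251. 252. 253.]
(274, 188) [93. 78. 64.]
(285, 200) [241. 176.  91.]
(246, 197) [252. 231. 160.]
plate [417.4 153.8  59.9  39.9  21.3]
case [382.8 256.6  79.9  57.7   2.6]
keep [ 677.2 -106.8   47.1   61.9    2.9]
pack [347.9 -52.    2.9   4.1  89.3]
hole [560.1  99.5 212.4 212.6  89.7]
block [552.2 127.  123.9 142.   11.5]
```

View pics/seg.png

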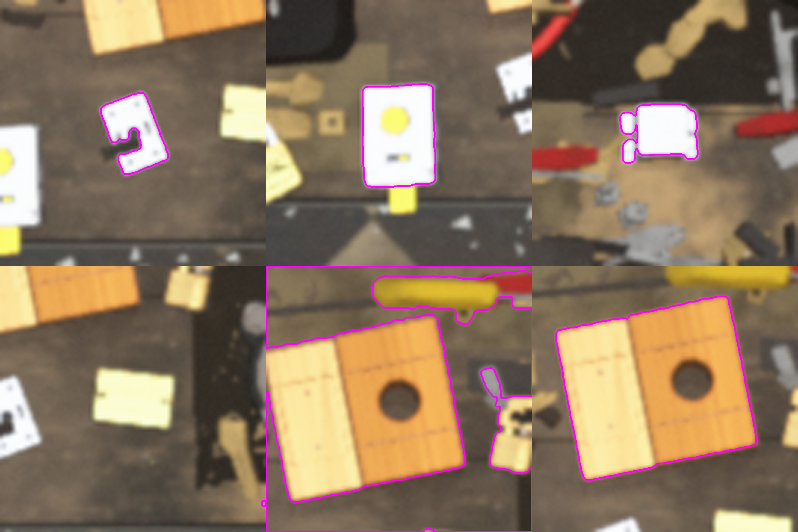

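The outlines follow the case, plate and block well; only the packing and hole thresholds need fixing. I'll refine the keep with a silhouette fit.

```bash
cat > fit.py <<'E'
from vis import *
from scipy.optimize import minimize
def box(x0,x1,y0,y1,z0,z1): return np.array([[x,y,z] for x in(x0,x1) for y in(y0,y1) for z in(z0,z1)])/1e3
def sil(c,boxes,pose,off,shape):
    x,y,a=pose; R=np.array([[np.cos(a),-np.sin(a),0],[np.sin(a),np.cos(a),0],[0,0,1]])
    m=np.zeros(shape,np.uint8)
    for b in boxes:
        uv=((proj(c,b@R.T+[x,y,0])-off+.5)*S-.5)*16
        cv2.fillConvexPoly(m,cv2.convexHull(uv.astype(np.float32)).round().astype(np.int32),1,shift=4)
    return m
def fit(im,c,f,uv,boxes,p0,r=40):
    u,v=map(int,uv)
    a=cv2.resize(im[v-r:v+r,u-r:u+r],None,fx=S,fy=S,interpolation=cv2.INTER_CUBIC)
    m=f(a).astype(np.uint8); n,l=cv2.connectedComponents(cv2.dilate(m,np.ones((17,17)))); m*=(l==l[r*S,r*S])
    cost=lambda q:-(lambda s:(s&m).sum()/max(1,(s|m).sum()))(sil(c,boxes,[q[0]/1e3,q[1]/1e3,q[2]/100],np.array([u-r,v-r]),m.shape))
    s0=np.array([p0[0],p0[1],np.deg2rad(p0[2])*100])
    o=minimize(cost,s0,method="Nelder-Mead",options=dict(initial_simplex=s0+np.array([[0,0,0],[4,0,0],[0,4,0],[0,0,6]])))
    return o.x[0].round(1),o.x[1].round(1),np.rad2deg(o.x[2]/100).round(1),round(-o.fun,3)
E
python3 - <<'E'
from fit import *
t=np.load("top.npy")
W=lambda k:(lambda a:a.min(2)>k)
keep=[box(-20,20,-20,20,0,26),box(-20,20,-30,30,0,4)]
print("keep",fit(t,"top",W(170),(362,140),keep,(680,-107,183)))
print("plate",rect(t,W(150),(251,249),.009)[0],fit(t,"top",W(150),(251,249),[box(-28,28,-18,18,5,9)],(417,154,21)))
P=lambda a:(a[...,0]>195)&(a[...,1]>195)
print("pack",rect(t,P,(294,243),.012,r=25)[0],fit(t,"top",P,(294,243),[box(-20,20,-30,30,0,12)],(417,52,-3),r=25))
print("case top",fit(t,"top",lambda a:a.min(2)>165,(207,263),[box(-39,39,-28,28,30,30.1)],(383,256.6,182)))
H=lambda a:a[...,0]<160
print("hole",rect(t,H,(274,188),.044,r=13)[0])
B=lambda a:(a[...,0]>165)&(a[...,0]-a[...,2]>60)
print("block",fit(t,"top",lambda a:B(a)|((a[...,0]<160)&False),(258,195),[box(-60,60,-40,40,44,44.1),box(-60,60,43,99,35,35.1)],(560,100,11.5),r=45))
E
```

```text
keep (np.float64(680.5), np.float64(-110.3), np.float64(182.7), np.float64(0.871))
plate [417.4 153.8  59.9  39.9  21.3] (np.float64(418.2), np.float64(153.0), np.float64(21.6), np.float64(0.791))
pack [432.   51.7  61.4  41.4  83.4] (np.float64(432.1), np.float64(51.6), np.float64(-6.4), np.float64(0.971))
case top (np.float64(382.9), np.float64(256.3), np.float64(182.3), np.float64(0.895))
hole [558.2  98.   32.2  32.2  89.9]
block (np.float64(558.3), np.float64(98.0), np.float64(11.0), np.float64(0.9))
```

Run:
```python
from vis import *
t=np.load("top.npy");s=np.load("side.npy")
c=lambda a,u,v:cv2.resize(a[v-22:v+22,u-22:u+22],(390,390),interpolation=cv2.INTER_CUBIC).clip(0,255).astype(np.uint8)[...,::-1]
u,v=proj("side",[.418,.153,.009])[0]
cv2.imwrite("pics/pl.png",np.hstack([c(t,251,249),c(s,int(u),int(v))]))
```

```text
(no output)
```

View pics/pl.png

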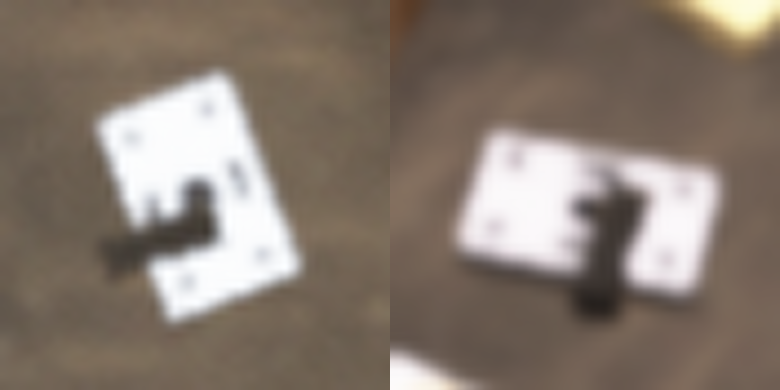

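The plate carries an unlisted black key-like object, running from its middle to past the +y long edge (end at about (110,250) and (597,310) in the crop). I'll triangulate it to see whether it lies on the plate.

Run:
```python
from vis import *
from scipy.optimize import least_squares
u,v=proj("side",[.418,.153,.009])[0].astype(int)
k=44/390
for n,a,b in [("tip",(108,262),(597,310)),("mid edge",(140,250),(600,268)),("knob",(205,190),(630,185)),("elbow",(210,232),(632,215)),("plate TR",(225,72),(720,175)),("plate BR",(300,268),(492,132)),("plate BL",(170,320),(460,248))]:
    at=np.array([229,227])+np.array(a)*k-.5; as_=np.array([u-22,v-22])+(np.array(b)-[390,0])*k-.5
    r=least_squares(lambda P:np.r_[proj("top",P)[0]-at,proj("side",P)[0]-as_],[.42,.15,.01])
    print(n,(r.x*1e3).round(1),round(r.cost,2))
```

```text
tip [399.7 178.4   6.4] 0.0
mid edge [403.8 169.8  10.5] 0.16
knob [414.4 149.3  15.1] 4.04
elbow [407.7 150.7   9.1] 0.0
plate TR [423.4 132.8   1.9] 152.93
plate BR [425.1 140.5  13.9] 152.93
plate BL [411.7 175.7  13.4] 154.1
```

An object roughly 4 mm thick sits on the plate and would block the case, so I'll move it aside first. I'll calibrate the fingertip height by touching bare table.

```bash
cat > rob.py <<'E'
from vis import *
def Q(psi): a=np.deg2rad(psi)/2; return [float(np.cos(a)),float(np.sin(a)),0.,0.]
def st(tag=""):
    print(tag,"t%.1f"%read_time_s(),"p",(np.array(read_eef_pos())*1e3).round(1),"F",np.round(read_ft_force(),1),"gap %.1f"%(read_finger_gap()*1e3),"g %.1f"%read_grasp_force(),flush=True)
def touch(x,y,z0,psi,lim=3,step=.001,zmin=.004):
    movel([x,y,z0],Q(psi),.1); f0=read_ft_force()[2]; z=z0
    while z>zmin:
        z-=step; movel([x,y,z],Q(psi),.02)
        if abs(read_ft_force()[2]-f0)>lim: return z
    return None
DOOR=np.array([.5583,.0980]); YAW=11.2
def D(dx,dy):
    a=np.deg2rad(YAW); return DOOR+np.array([dx*np.cos(a)-dy*np.sin(a),dx*np.sin(a)+dy*np.cos(a)])/1e3
E
python3 - <<'E'
from rob import *
for n,p,s in [("key",(.4045,.163),106),("plate",(.418,.153),21.5),("case",(.383,.2565),182.5),("pack",(.432,.0516),173.5),("keep",(.6805,-.11),2.8),("door",D(0,0),101.2),("fr",D(0,90),101.2)]:
    for z in (.012,.15):
        q=inverse_kinematics([*p,z],Q(s)); print(n,z,None if q is None else np.round(q,2))
move_gripper(.02,20)
move_ptp([.39,.10,.25],Q(106)); st()
move_ptp([.39,.10,.05],Q(106)); st()
print(touch(.39,.10,.024,106)); st("touch")
movel([.39,.10,.06],None,.15)
E
```

```text
key 0.012 [ 0.33  0.56 -0.89  2.21  0.71  0.69 -0.79]
key 0.15 [ 0.51  0.25 -1.06  2.14  0.28  0.89 -0.43]
plate 0.012 [ 0.04  0.45 -0.54  2.2   0.41  0.59 -1.99]
plate 0.15 [ 0.47  0.25 -0.98  2.13  0.27  0.89 -1.86]
case 0.012 [-0.01  0.54 -0.75  2.16  0.6   0.67  0.43]
case 0.15 [ 0.38  0.39 -1.19  2.09  0.45  0.95  0.56]
pack 0.012 [ 0.65  0.61 -0.97  2.21  0.78  0.73  0.59]
pack 0.15 [ 0.71  0.22 -0.98  2.15  0.24  0.88  1.04]
keep 0.012 [ 0.29  0.74 -0.26  1.61  0.24  0.83 -1.59]
keep 0.15 [ 0.35  0.58 -0.34  1.56  0.21  1.04 -1.57]
door 0.012 [ 0.3   0.66 -0.67  1.91  0.58  0.77 -0.5 ]
door 0.15 [ 0.52  0.52 -0.95  1.85  0.5   1.02 -0.44]
fr 0.012 [ 0.32  0.79 -0.91  1.89  0.81  0.89 -0.81]
fr 0.15 [ 0.39  0.55 -0.99  1.84  0.53  1.04 -0.62]
 t4.6 p [390.5  99.2 250.2] F [-0.5 -0.5  0.7] gap 19.8 g 0.0
 t5.4 p [391.2 100.1  50.6] F [0.2 0.3 0.5] gap 20.2 g 0.0
0.018999999999999996
touch t7.1 p [390.1 100.1  19.2] F [-1.7  0.2  4.3] gap 20.1 g 2.3
```

Run:
```python
from rob import *
move_ptp([.4045,.163,.06],Q(106))
z=touch(.4045,.163,.033,106,lim=2.5,zmin=.0275); print(z); st()
if z: movel([.4045,.163,z+.0008],None,.03)
move_gripper(0.,20); st("grip")
movel([.4045,.163,.09],None,.1); st("lift")
cv2.imwrite("pics/k1.png",read_camera("side")[120:330,200:410,::-1].repeat(2,0).repeat(2,1))
```

```text
0.027999999999999997
 t9.6 p [404.7 163.1  28.2] F [-0.8 -0.3  3. ] gap 20.2 g 1.7
grip t10.1 p [404.4 163.   28.7] F [0.2 0.5 0.2] gap 0.3 g 0.0
lift t10.9 p [404.2 162.6  89.7] F [ 1.  -0.3 -0.3] gap -0.1 g 0.0
```

View pics/k1.png

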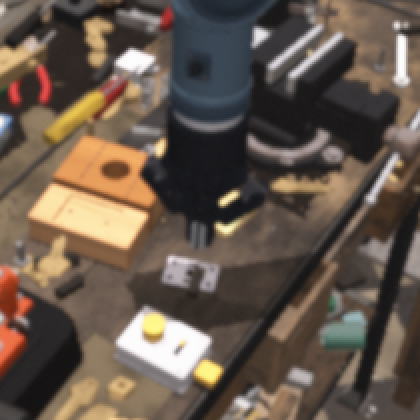

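Run:
```python
from rob import *
move_ptp([.60,-.02,.28],Q(101.2)); st()
t=grab("top");s=grab("side")
c=lambda a,u,v:cv2.resize(a[v-22:v+22,u-22:u+22],(390,390),interpolation=cv2.INTER_CUBIC).clip(0,255).astype(np.uint8)[...,::-1]
u,v=proj("side",[.418,.153,.009])[0]
cv2.imwrite("pics/pl2.png",np.hstack([c(t,251,249),c(s,int(u),int(v))]))
print("plate",rect(t,lambda a:a.min(2)>150,(251,249),.009)[0])
```

```text
t12.2 p [598.5 -18.  278.7] F [-0.2  1.4 -1. ] gap -0.1 g 0.0
plate [417.4 153.8  59.4  39.3  21.2]
```

View pics/pl2.png

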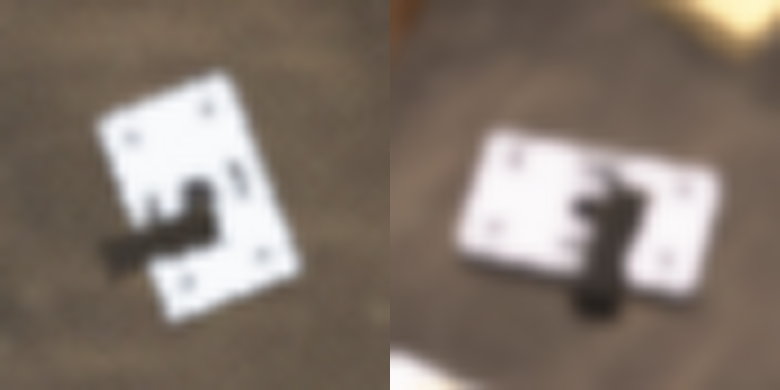

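The dark shape hasn't changed at all. The fingers reached the plate surface (tip at z of about 9 mm) and closed to zero through it, so it isn't a physical body. On to the plate.

Run:
```python
from rob import *
x,y=.4177,.1536
move_gripper(.047,40)
move_ptp([x,y,.05],Q(21.5))
zt=touch(x,y,.023,21.5,zmin=.010); st(f"zt {zt}")
zg=zt+.0063
movel([x,y,zg],None,.05)
move_gripper(.03,60); st("grip")
movel([x,y,.12],None,.15); st("lift")
c,s=read_camera("top"),read_camera("side")
u,v=map(int,proj("top",[x,y,.1])[0]);U,V=map(int,proj("side",[x,y,.1])[0])
f=lambda a,u,v:cv2.resize(a[v-35:v+35,u-35:u+35,::-1],(390,390),interpolation=cv2.INTER_CUBIC)
cv2.imwrite("pics/pl3.png",np.hstack([f(c,u,v),f(s,U,V)]))
open("zg","w").write(str(zg))
```

```text
zt 0.015999999999999993 t16.9 p [417.8 153.7  16.6] F [-1.1 -1.1  6.5] gap 47.4 g 3.3
grip t17.5 p [417.9 153.6  22.7] F [-1.7 -1.7  5.9] gap 33.3 g 59.0
lift t18.3 p [416.9 153.  119.2] F [ 0.4  0.7 -1.6] gap 33.2 g 59.7
```

View pics/pl3.png

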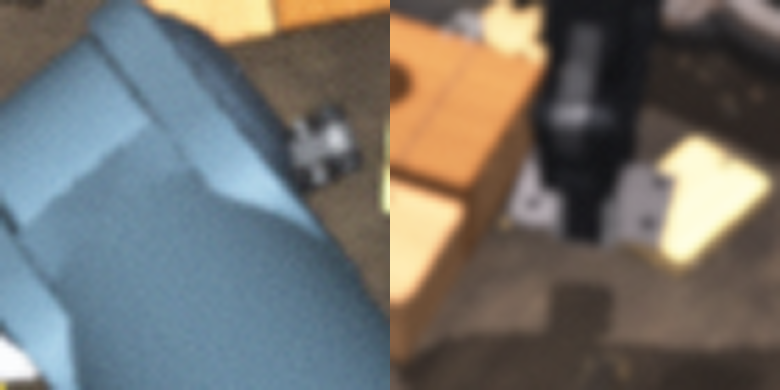

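Run:
```python
from rob import *
zg=float(open("zg").read()); x,y=D(0,0)
move_ptp([x,y,.12],Q(101.2))
movel([x,y,zg+.046],None,.12); st("above")
f0=read_ft_force()[2]
for dz in (.044,.0425,.041,.040,.0393):
    movel([x,y,zg+dz],None,.03); st(dz)
    if read_ft_force()[2]-f0>8: break
move_gripper(.05,40); st("rel")
movel([x,y,.15],None,.15)
move_ptp([.42,.2,.25],Q(150))
t=grab("top");s=grab("side");np.save("t2.npy",t)
u,v=map(int,proj("top",[x,y,.048])[0]);U,V=map(int,proj("side",[x,y,.048])[0])
f=lambda a,u,v:cv2.resize(a[v-30:v+30,u-30:u+30,::-1].clip(0,255).astype(np.uint8),(390,390),interpolation=cv2.INTER_CUBIC)
cv2.imwrite("pics/pl4.png",np.hstack([f(t,u,v),f(s,U,V)]))
print("plate",rect(t,lambda a:a.min(2)>135,(u,v),.048)[0],"want",D(0,0)*1e3)
```

```text
above t20.2 p [558.1  98.4  68.1] F [ 0.1 -0.4 -1.1] gap 33.5 g 59.7
0.044 t20.4 p [558.8  98.2  67. ] F [ 1.4  0.6 -1.6] gap 33.1 g 59.7
0.0425 t20.7 p [558.3  97.9  64.9] F [ 0.6  0.5 -0.7] gap 33.4 g 59.7
0.041 t20.9 p [558.2  97.9  63.2] F [-0.4 -0.3 -0.3] gap 33.4 g 59.7
0.04 t21.2 p [558.5  98.1  62.6] F [-0.9 -0.6  2. ] gap 33.4 g 61.4
0.0393 t21.4 p [558.5  98.1  62.6] F [-0.7 -2.1  6.1] gap 33.2 g 63.9
rel t21.7 p [558.2  98.   61.3] F [-0.1 -0.2 -0.3] gap 49.8 g 0.0
plate [558.2  98.2  40.5  60.4  11.2] want [558.3  98. ]
```

View pics/pl4.png

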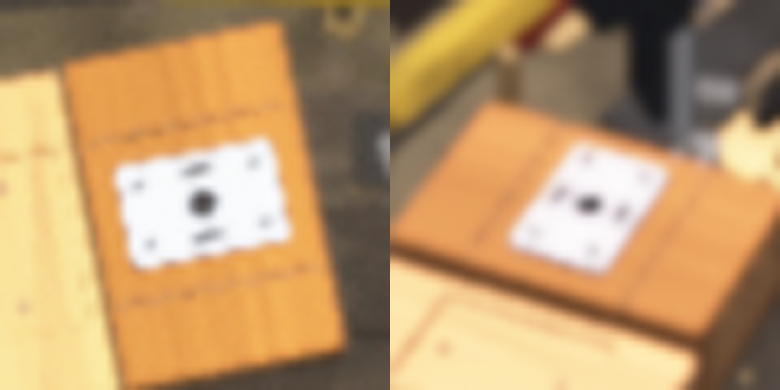

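The plate is seated square in the hole, centre within 0.3 mm, with a clean top. Next is the case.

Run:
```python
from rob import *
x,y=.3829,.2564
move_gripper(.075,60)
move_ptp([x,y,.10],Q(182.5)); movel([x,y,.021],None,.12); st("at")
move_gripper(.045,70); st("grip")
movel([x,y,.14],None,.15); st("lift")
x,y=D(0,0)
move_ptp([x,y,.14],Q(101.2)); movel([x,y,.021+.052],None,.12); st("above")
f0=read_ft_force()[2]
for dz in (.0495,.048,.0465,.0455,.0447,.0442):
    movel([x,y,.021+dz],None,.03); st(dz)
    if read_ft_force()[2]-f0>10: break
```

```text
at t25.6 p [383.8 256.8  21.8] F [-0.6  0.2 -0.1] gap 74.9 g 0.0
grip t25.9 p [383.9 257.3  22.3] F [ 0.2 -1.3  4.9] gap 54.8 g 75.3
lift t26.8 p [382.1 255.4 138.9] F [ 0.2  0.1 -3. ] gap 54.7 g 74.3
above t28.5 p [558.5  98.6  73.2] F [ 0.2  0.8 -3.1] gap 54.7 g 75.2
0.0495 t28.7 p [558.7  98.   71. ] F [ 0.1 -0.4 -3.2] gap 54.7 g 75.2
0.048 t29.0 p [558.3  97.9  69.1] F [ 0.5  0.3 -4. ] gap 54.0 g 75.2
0.0465 t29.2 p [558.2  98.   67.4] F [-0.4 -0.4 -3.7] gap 54.7 g 75.2
0.0455 t29.5 p [558.3  98.   66.5] F [-0.2  0.5 -3.3] gap 55.0 g 75.3
0.0447 t29.7 p [558.3  98.   66.4] F [-3.4 -1.2  4. ] gap 54.8 g 75.9
0.0442 t30.0 p [558.3  98.1  66.4] F [-4.  -1.7  7.8] gap 54.9 g 76.7
```

Run:
```python
from rob import *
from fit import fit,box
move_gripper(.075,60); st("rel")
x,y=D(0,0); movel([x,y,.17],None,.15)
move_ptp([.44,.0,.25],Q(173.5))
t=grab("top");s=grab("side");np.save("t3.npy",t)
u,v=map(int,proj("top",[x,y,.074])[0]);U,V=map(int,proj("side",[x,y,.06])[0])
f=lambda a,u,v:cv2.resize(a[v-40:v+40,u-40:u+40,::-1].clip(0,255).astype(np.uint8),(390,390),interpolation=cv2.INTER_CUBIC)
cv2.imwrite("pics/c4.png",np.hstack([f(t,u,v),f(s,U,V)]))
print("case",rect(t,lambda a:a.min(2)>150,(u,v),.074)[0],"want",D(0,0)*1e3)
print(tip_of("side","bolt_tip")[:1],proj("side",[*D(0,61),.056]),tip_of("top","bolt_tip")[:1],proj("top",[*D(0,61),.056]))
```

```text
rel t30.3 p [558.7  98.1  65.2] F [-0.4  1.   0.5] gap 74.8 g 0.0
case [557.4  98.7  58.6  81.   10.7] want [558.3  98. ]
[{'at': [245.6, 214.5], 'confidence': 0.58}] [[245.45799828 216.92056616]] [{'at': [250.7, 195.7], 'confidence': 0.66}] [[247.84329015 192.42359547]]
```

View pics/c4.png

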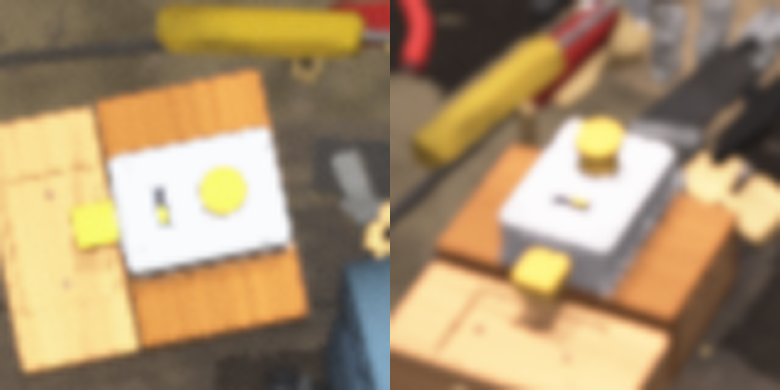

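The case is square and flat, with its bolt over the frame. The packing has to slide in under the bolt (about 1 mm clearance top and bottom), then be lowered into the recess.

Run:
```python
from rob import *
x,y=.4321,.05165; zg=.0185
move_gripper(.078,40)
move_ptp([x,y,.08],Q(173.5)); movel([x,y,zg],None,.12); st("at")
move_gripper(.05,40); st("grip"); z0=read_eef_pos()[2]
movel([x,y,.14],None,.15); st("lift")
x,y=D(0,92)
move_ptp([x,y,.14],Q(101.2)); movel([x,y,zg+.045],None,.12)
movel([x,y,zg+.0365],None,.03); pause(.3); st("low"); b=read_eef_pos()[2]-z0
print("bottom z",b*1e3)
cv2.imwrite("pics/p1.png",cv2.resize(read_camera("side")[150:280,170:310,::-1],None,fx=5,fy=4.6,interpolation=cv2.INTER_CUBIC))
```

```text
at t34.8 p [433.4  51.4  19.5] F [-0.8  0.1 -0.6] gap 78.0 g 0.0
grip t35.1 p [433.3  51.6  19.9] F [-1.9 -1.3  7.2] gap 59.0 g 42.1
lift t36.0 p [431.3  51.3 139.3] F [ 0.8 -0.4 -0.6] gap 58.9 g 42.9
low t38.8 p [540.4 188.2  55. ] F [-0.   0.3  0.5] gap 58.5 g 42.9
bottom z 35.125810349058774
```

View pics/p1.png

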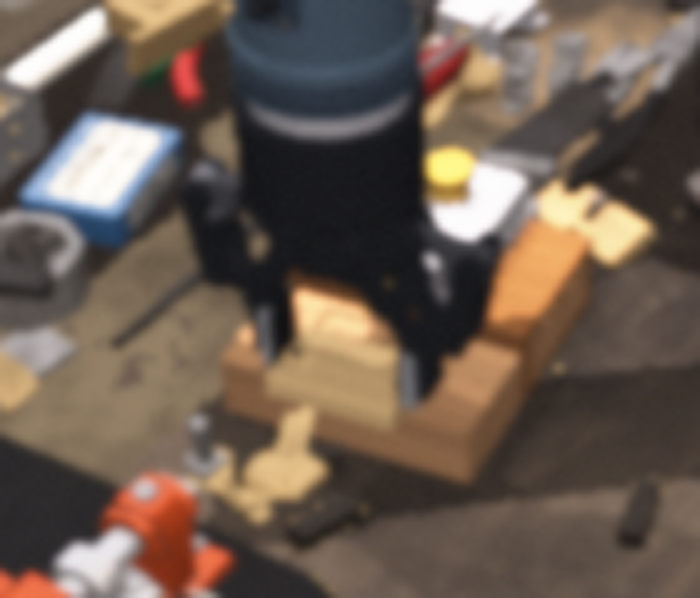

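The packing is held level, just above the frame and outside the bolt. I'll slide it in now.

Run:
```python
from rob import *
zg=.0185; ok=True
for d in (88,84,81,78,75,73,71):
    movel([*D(0,d),zg+.037],Q(101.2),.04); st(d); f=np.array(read_ft_force())
    if np.abs(f).max()>8: print("STOP");ok=False;break
if ok:
    x,y=D(0,71)
    for h in (.0355,.0343,.0333,.0325,.0321):
        movel([x,y,zg+h],None,.03); st(h)
        if read_ft_force()[2]>6: break
```

```text
88 t39.1 p [541.4 183.6  55.4] F [ 0.1  0.3 -0.3] gap 58.8 g 42.9
84 t39.4 p [542.1 179.8  55.4] F [-0.8 -0.6  0.5] gap 58.2 g 42.9
81 t39.6 p [542.7 177.1  55.5] F [-0.3  0.5  0.2] gap 58.5 g 42.9
78 t39.9 p [543.3 174.1  55.5] F [-0.3  0.2 -0.2] gap 58.6 g 42.9
75 t40.1 p [543.8 171.2  55.4] F [0.  0.3 0.2] gap 58.9 g 42.9
73 t40.4 p [544.2 169.4  55.5] F [-0.8  0.1 -1.3] gap 58.6 g 42.9
71 t40.6 p [544.6 167.4  55.5] F [ 0.7 -0.7 -0.5] gap 58.6 g 42.9
0.0355 t40.9 p [544.4 167.7  53.8] F [-1.2 -0.1 -0.4] gap 58.4 g 42.9
0.0343 t41.1 p [544.4 167.6  52.7] F [-0.4  0.2 -0.5] gap 58.4 g 42.9
0.0333 t41.4 p [544.7 167.8  52. ] F [ 0.5 -0.   1.1] gap 58.9 g 43.0
0.0325 t41.6 p [544.7 167.8  51.9] F [-1.8 -1.5  5. ] gap 58.2 g 43.5
0.0321 t41.9 p [544.7 167.9  52. ] F [-2.8 -1.9  9. ] gap 58.7 g 43.8
```

Run:
```python
from rob import *
from fit import fit,box
x,y=D(0,71)
move_gripper(.075,40); st("rel")
movel([x,y,.17],None,.12)
move_ptp([.60,-.06,.25],Q(2.8))
t=grab("top");s=grab("side")
u,v=map(int,proj("top",[x,y,.044])[0]);U,V=map(int,proj("side",[x,y,.05])[0])
f=lambda a,u,v:cv2.resize(a[v-32:v+32,u-32:u+32,::-1].clip(0,255).astype(np.uint8),(390,390),interpolation=cv2.INTER_CUBIC)
for a,n,P in((t,"t","top"),(s,"s","side")): np.save(n+"4.npy",a)
A,B=f(t,u,v),f(s,U,V)
for im,cam,o in((A,"top",(u,v)),(B,"side",(U,V))):
    q=np.array([[*D(a,71+b),.044] for a,b in((-30,-20),(30,-20),(30,20),(-30,20))])
    q=(proj(cam,q)-np.array(o)+32+.5)*390/64
    for p in q: cv2.circle(im,tuple(p.astype(int)),4,(255,0,255),1)
cv2.imwrite("pics/p2.png",np.hstack([A,B]))
keep=[box(-20,20,-20,20,0,26),box(-20,20,-30,30,0,4)]
for k in (140,170,200): print("keep",fit(t,"top",lambda a:a.min(2)>k,(362,140),keep,(680,-107,183)))
U,V=map(int,proj("side",[.68,-.109,.013])[0])
for k in (140,170,200): print("keep side",fit(s,"side",lambda a:a.min(2)>k,(U,V),keep,(680,-109,183),r=30))
```

```text
rel t42.2 p [544.3 167.5  50.3] F [-0.8  0.7  0. ] gap 75.2 g 0.0
keep (np.float64(680.0), np.float64(-107.0), np.float64(183.0), np.float64(0.0))
keep (np.float64(680.0), np.float64(-107.0), np.float64(183.0), np.float64(0.0))
keep (np.float64(680.0), np.float64(-107.0), np.float64(183.0), np.float64(0.0))
keep side (np.float64(682.1), np.float64(-113.1), np.float64(184.4), np.float64(0.564))
keep side (np.float64(690.4), np.float64(-123.4), np.float64(199.3), np.float64(0.508))
keep side (np.float64(688.8), np.float64(-121.7), np.float64(202.2), np.float64(0.448))
```

View pics/p2.png

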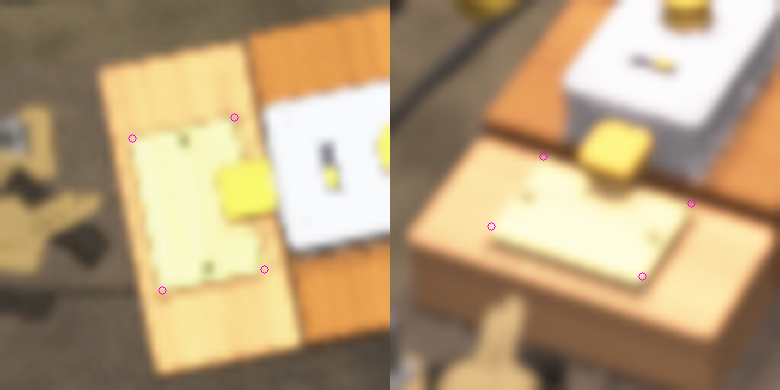

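The packing lies flat in the recess, with its corners where predicted in the top view and the bolt above it. Now the keep: the earlier fit gives about (680.2, -110) mm at 182.8°.

Run:
```python
from rob import *
x,y=.6802,-.110; zg=.0245
move_gripper(.056,40)
move_ptp([x,y,.10],Q(2.8)); movel([x,y,.04],None,.1); movel([x,y,zg],None,.04); st("at")
move_gripper(.03,40); st("grip"); z0=read_eef_pos()[2]
movel([x,y,.16],None,.15); st("lift")
x,y=D(0,71)
move_ptp([x,y,.17],Q(101.2)); movel([x,y,.125],None,.12); pause(.3); st("above")
a,b=grab("top",2),grab("side",2)
u,v=map(int,proj("top",[x,y,.1])[0]);U,V=map(int,proj("side",[x,y,.09])[0])
f=lambda a,u,v:cv2.resize(a[v-40:v+40,u-40:u+40,::-1].clip(0,255).astype(np.uint8),(390,390),interpolation=cv2.INTER_CUBIC)
cv2.imwrite("pics/k4.png",np.hstack([f(a,u,v),f(b,U,V)]))
```

```text
at t47.1 p [ 679.9 -110.    24.1] F [-0.3 -1.4 -0.5] gap 56.0 g 0.0
grip t47.4 p [ 680.7 -110.1   24.9] F [-0.1 -0.4  1. ] gap 39.1 g 41.9
lift t48.5 p [ 679.  -110.   158.5] F [ 0.   0.1 -1.8] gap 39.3 g 41.7
above t50.5 p [545.1 167.9 125.8] F [ 0.7  0.1 -1.7] gap 39.2 g 41.6
```

View pics/k4.png

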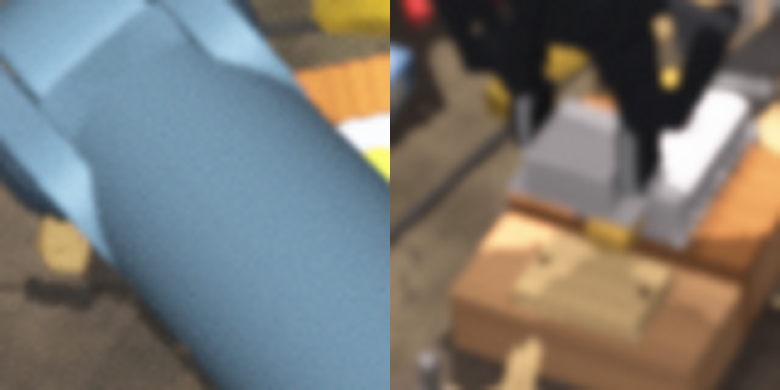

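The keep is held upright above the packing, with its mouth to the door. I'll lower it.

Run:
```python
from rob import *
x,y=D(0,71); zg=.0245
movel([x,y,zg+.050],None,.08); st("50"); f0=read_ft_force()[2]
for h in (.048,.0465,.0455,.0448,.0443,.0438):
    movel([x,y,zg+h],None,.03); st(h)
    if read_ft_force()[2]-f0>5: break
move_gripper(.056,40); st("rel")
movel([x,y,.17],None,.12)
move_ptp([.42,-.02,.25],Q(150))
t=grab("top");s=grab("side")
u,v=map(int,proj("top",[*D(0,40),.06])[0]);U,V=map(int,proj("side",[*D(0,50),.06])[0])
f=lambda a,u,v:cv2.resize(a[v-32:v+32,u-32:u+32,::-1].clip(0,255).astype(np.uint8),(390,390),interpolation=cv2.INTER_CUBIC)
cv2.imwrite("pics/f.png",np.hstack([f(t,u,v),f(s,U,V)])); st("end")
```

```text
50 t51.5 p [544.7 168.   74.6] F [ 0.3 -0.7 -1.9] gap 39.4 g 41.6
0.048 t51.7 p [544.8 167.7  72.9] F [ 0.9  0.1 -1.3] gap 39.2 g 41.6
0.0465 t52.0 p [544.5 167.6  71. ] F [ 0.7 -0.4 -1.9] gap 39.1 g 41.6
0.0455 t52.2 p [544.4 167.6  69.9] F [ 0.3 -0.6 -1.2] gap 39.0 g 41.6
0.0448 t52.5 p [544.5 167.6  69.2] F [ 0.6 -0.1 -1.2] gap 39.6 g 41.6
0.0443 t52.7 p [544.6 167.7  68.8] F [ 0.  -0.1 -1.9] gap 39.0 g 41.6
0.0438 t53.0 p [544.7 167.7  68.8] F [-1.1 -1.   4.3] gap 39.1 g 42.2
rel t53.3 p [544.6 167.7  68.2] F [ 0.   0.6 -0.4] gap 55.6 g 0.0
end t56.1 p [420.1 -19.7 250. ] F [-0.2 -0.5  0.5] gap 55.9 g 0.0
```

View pics/f.png

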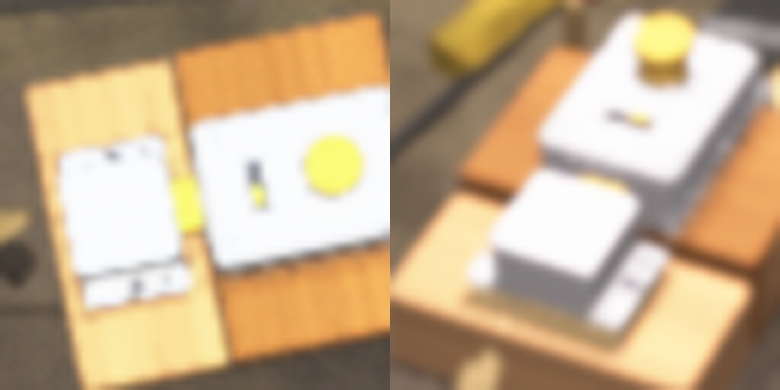

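Run:
```python
from rob import *
from fit import fit,box
t=grab("top"); u,v=map(int,proj("top",[*D(0,71),.07])[0])
k=[box(-20,20,-20,20,44,70),box(-20,20,-30,30,44,48)]
for th in (170,200): print(fit(t,"top",lambda a:a.min(2)>th,(u,v),k,(*(D(0,71)*1e3),281.2),r=20),D(0,71)*1e3)
```

```text
(np.float64(544.6), np.float64(168.0), np.float64(280.1), np.float64(0.92)) [544.50936106 167.64781603]
(np.float64(544.4), np.float64(168.1), np.float64(281.0), np.float64(0.935)) [544.50936106 167.64781603]
```

The keep is within 0.5 mm of where it should be, so I'm handing in.

```bash
python3 -c "
from bench import *
print(sign_off(), read_time_s())"
```

```text
the job is handed in; nothing more can be done
the job is handed in; nothing more can be done
```

The night latch is dry-fitted and handed in at about 56 s of robot time: plate, case, packing and keep were set in that order, and the last pictures show the case and keep sitting square, with the keep's mouth over the bolt.

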